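# Salt shaker out of the slope-front pastry case

## Task

The pumpkin seeds are ready to be salted. Take the sash of the slope-front pastry case by its wooden grip, slide it up the slope to well open (at least 20 of its 24 cm) and let go so that it stays up by itself; then reach in under it, take out the round salt shaker and stand it upright on the round cork mat, its base wholly on the cork. Leave the square tin standing where it is in the case, and leave the sash up.

Things in the scene. Friction and masses are not known exactly. Their poses are not given: they have to be found in the camera images.
- sash_grip (a point): In the wooden grip fin (16 mm thick in y, 44 in x, 18 mm of it beyond this point in z) low on the case's clear sash. x: up the 45-degree slope, away from the robot; y level along the case's width; z out of the pane. Pane 34 mm below (-z), its lower edge 30 mm down-slope. Slides in x only: height 65 mm shut, 235 fully raised (240 mm). Starts 0-30 mm open. Lifts with about 11 N, stays where left.
- shaker_mid (a point): Centre, half-way up, of the round salt shaker: 38 mm diameter, 55 tall, 80-170 g, white with domed steel cap, z upright. Loose on the case floor (8 mm above the counter) under the sash, left or right of the middle; 100 mm or more to the case's clear side wall, 120 to the tin's centre. The raised sash still hangs close above: reach in leaning some 20 degrees, fingers pointing down and into the case.
- tin_mid (a point): Centre, half-way up, of the square tin, which is to stay put: 45 x 45 mm, 50 tall, white with steel lid, z upright; loose on the case floor on the other side of the middle from the shaker.
- mat_top (a point): Centre of the upper face of the round cork mat, 120 mm diameter, 6 mm thick, fixed flat and bare on the counter, to the right (-y) of the case. The case's two side rails, 416 mm apart, slope up with the sash from its front edge at the counter to 340 mm high: lift what you carry out of the front clear of them before going sideways.
There are look-alikes about, which are no part of the job. What is meant by the part that bears mat_top is not grey, and is the smaller of those in its own colour.

How it is judged:
On the way:
1. the sash is well open (grip at least 190 mm above the counter) and stays up with the robot's fingers off it (height (world z) of sash_grip above 0.19 m and contact force between the fingers and anything else below 0.3 N), for 0.3 s.
At the end, for the whole second after the job is handed in: The shaker stands upright (within 10 degrees) on the mat, its axis within 42 mm of the mat's centre; the sash is still up, its grip at least 190 mm above the counter (horizontal distance between shaker_mid and mat_top below 0.042 m and z of shaker_mid in the frame of mat_top between 0.023 and 0.033 m and angle between shaker_mid's own z axis and vertical below 0.17 rad and height (world z) of sash_grip above 0.19 m); the robot touches nothing.
It fails at once if the square tin was shifted by more than 25 mm or tipped by more than 20 degrees (distance of tin_mid from where it was at the start of the episode above 0.025 m or angle between tin_mid's own z axis and vertical above 0.35 rad).
It also fails if it takes over 64 s, if anything falls off the work surface, if the arm or the gripper's body presses on something with over 40 N, if the wrist force passes 120 N, or if a joint passes its speed limit or range.

## Robot

A 6-joint arm with a two-finger parallel gripper is mounted at the origin on the work surface. World frame = base frame: x ahead of the robot, y to its left, z up, the work surface at z = 0. Lengths are in m, angles in rad, forces in N, time in s.
With the tool pointing down it reaches from about 0.375 to 0.975 m from the base axis. Payload 3.8 kg.
Tool frame: the origin (TCP) lies midway between the tips of the shut fingers; the grasp point (between the pads) lies 19 mm behind it; x points along the fingers, z is the direction in which the jaws open and shut, and the axes are right-handed (so a half turn about x gives the same grasp; the last joint's range is limited). The gripper opens to 85 mm and grips with 20 to 120 N. Pads are 22 mm wide; open, the fingers measure 114 mm over their backs; the gripper's body (76 mm by 85 mm) begins 54 mm behind the grasp point. The pads swing forward as they close: fully open they stand 13 mm farther back than shut.
Start: joints at [-1.267, 0.264, 1.604, -0, 1.274, -0.037], TCP at [0.226, -0.636, 0.209] pointing down, gripper open.
Joint ranges: [-2.63, 2.63], [-0.94, 2.18], [0.31, 2.57], [-1.31, 4.45], [0, 2.66], [-2.55, 2.55]. Speed limits (rad/s): [2.57, 2.57, 3.14, 3.14, 3.14, 3.14].

## Interface

Orientations are given as a rotation vector (axis times angle).
In Python, from workcell import * gives the robot as it stands. The module is installed in compiled form; this text tells all that it offers.
- The arm moves only by the tool carry_out, never from a script. Its arguments are lists of equal length, an entry for each row: "offset": the shift along the tool's x, y, z in cm, a list of three; "delta_rot": the turn, a rotation vector about the tool's x, y, z in degrees, a list of three. A call has exactly 5 rows; each row shifts and turns the commanded pose from where the row before left it, along the tool's axes as they then stand; what a row does not reach is not made up. A row lasts 1/12 s, in which the tool goes at most 41.7 mm and 7.16 degrees, less where a joint would pass 70% of its speed; a pose out of reach is approached as far as the arm can. A call is refused whole if a number of a shift passes 4.17 or a number of a turn 7.16, either way. A call with a gripper value outside its range is refused whole. "fingers" is the opening, from -1 (shut) to 1 (fully open), set as the call begins (left out, the last holds). The fingers move at their own pace and stop on an object; "newtons" is the grip in N (left out, the last holds). Time passes only in rows, so rows that do not move let the fingers close, or fill a call up. It gives the time, the measured TCP pose, the force and the opening at its end, in the units of the state.
- read_state(): the state, without advancing time (a new reading comes with each control period).
- read_camera(name): name is "scene" or "top"; returns (picture, depth): 420x560x3 uint8, red, green, blue; 420x560 float32, m along the optical axis (not along the pixel's ray), 0 where there is no reading.
- get_calibration(name): a dict with "fx", "fy", "cx", "cy" (pixels), "R" (3x3) and "t" (3): a world point X has camera coordinates R X + t. Camera axes: x right, y down, z forward; pixel columns grow to the right and rows downward; lengths in m; the calibration is good to about 2 mm. A picture is of the moment at which its call begins. get_calibration takes no time and is no camera call.
- finish_job(): hands the job in, once; it reports no verdict.
The state is a dict: "time": time; "q": joint angles; "joint_vel": joint speeds; "joint_torque": joint torques, N m; "tool_pos": TCP position; "tcp_rot": TCP orientation; "wrist_force": force on the tool from outside, world axes, zero at the start; "torque": the same for the moment, N m; "width": opening from 0.0 (shut) to 1.0 (fully open).
Only numpy, scipy, OpenCV 4.12 (cv2) and the standard library are available. Lean on these libraries where they do the work, as an engineer would, in place of code of your own. Each camera call takes 0.05 s, during which the arm holds its last target. There are 200 camera calls.

## Working session

There is one attempt and no reset: what is moved stays moved. The work goes in short steps, Python scripts to look and compute and a tool call to move; the robot and the scene stay as the last step left them, time stands still between calls to the robot, and variables do not carry over. Pictures are saved under pics/ and viewed, about 8 in all and at most 12, crops included, and the job is handed in when it is done.

Besides the shell and the picture viewer there is one more tool, called after ">>>" as name(argument=value, ...) on one line, values as JSON. carry_out: Moves the arm, as the interface text tells. Its arguments: {"type":"object","properties":{"offset":{"type":"array"},"delta_rot":{"type":"array"},"fingers":{"type":"number"},"newtons":{"type":"number"}},"required":["offset","delta_rot"]}

```bash
mkdir -p pics; python3 - <<'E'
from workcell import *
import numpy as np, cv2
s=read_state(); print({k:np.round(v,3).tolist() for k,v in s.items()})
for n in ("scene","top"):
    p,d=read_camera(n); np.savez(f"{n}0.npz",p=p,d=d)
    c=get_calibration(n); print(n,c)
    cv2.imwrite(f"pics/{n}0.png",cv2.cvtColor(p,cv2.COLOR_RGB2BGR))
E
```

```text
{'time': 0.0, 'q': [-1.267, 0.265, 1.605, -0.0, 1.274, -0.037], 'joint_vel': [0.0, 0.0, 0.0, 0.0, 0.001, 0.001], 'joint_torque': [-0.001, -51.511, -36.731, -0.0, 0.013, -0.0], 'tool_pos': [0.225, -0.635, 0.207], 'tcp_rot': [0.956, 1.353, -0.954], 'wrist_force': [0.368, 1.048, -0.691], 'torque': [-0.028, 0.014, -0.023], 'width': 1.003}
scene {'fx': 379.53341520811654, 'fy': 379.53341520811654, 'cx': 279.2304812017413, 'cy': 209.19214616809788, 'R': array([[ 0.33774364,  0.94123763, -0.00097862],
       [ 0.70520487, -0.25373651, -0.66204522],
       [-0.62339018,  0.22291143, -0.74946326]]), 't': array([-0.14316319, -0.25804829,  1.01844664])}
top {'fx': 435.845161219982, 'fy': 435.845161219982, 'cx': 282.4663637753369, 'cy': 204.9089875115672, 'R': array([[ 0.02568959, -0.99908307,  0.03424997],
       [-0.98280287, -0.03150847, -0.18194983],
       [ 0.18286216, -0.02898675, -0.98271115]]), 't': array([-0.03996999,  0.44181701,  0.76801769])}
```

View pics/scene0.png

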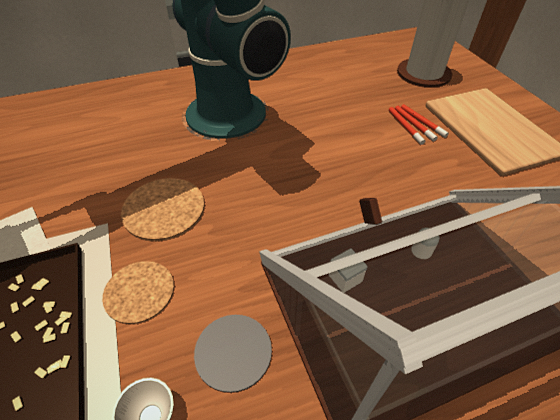

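View pics/top0.png

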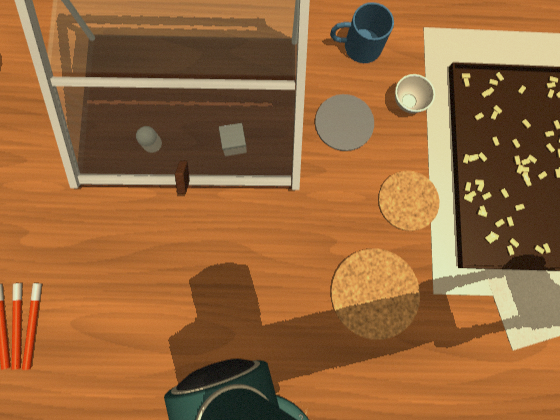

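```bash
cat > h.py <<'E'
import numpy as np, cv2
from workcell import *
def ray(n,u,v):
    c=get_calibration(n); R,t=np.array(c["R"]),np.array(c["t"])
    d=R.T@np.array([(u-c["cx"])/c["fx"],(v-c["cy"])/c["fy"],1.]); return -R.T@t,d
def onz(n,u,v,z):
    o,d=ray(n,u,v); return o+d*(z-o[2])/d[2]
def dep(n,D,u,v):
    o,d=ray(n,u,v); return o+d*D[int(round(v)),int(round(u))]
def tri(a,b):
    (o1,d1),(o2,d2)=ray("scene",*a),ray("top",*b)
    s=np.linalg.lstsq(np.c_[d1,-d2],o2-o1,rcond=None)[0]
    p,q=o1+s[0]*d1,o2+s[1]*d2; return (p+q)/2,np.linalg.norm(p-q)
def proj(n,X):
    c=get_calibration(n); x=c["R"]@X+c["t"]; return c["fx"]*x[0]/x[2]+c["cx"],c["fy"]*x[1]/x[2]+c["cy"]
E
python3 - <<'E'
from h import *
S=np.load("scene0.npz");T=np.load("top0.npz")
np.set_printoptions(precision=4,suppress=True)
a=cv2.resize(S["p"][175:325,240:490],None,fx=2.4,fy=2.4,interpolation=3)
b=cv2.resize(T["p"][90:210,60:310],None,fx=2.4,fy=2.4,interpolation=3)
cv2.imwrite("pics/crop.png",cv2.cvtColor(np.vstack([a,b])[:600*2],cv2.COLOR_RGB2BGR)); print(a.shape,b.shape)
for n,D,pts in(("scene",S["d"],[(371,211),(347,270),(425,242),(424,230),(138,291)]),("top",T["d"],[(182,178),(149,139),(146,133),(233,139),(232,132),(409,200),(75,185),(297,187),(296,100),(45,60)])):
    for p in pts: print(n,p,dep(n,D,*p))
# mat by cork colour
for n,I,D,b in (("scene",S["p"],S["d"],(95,250,185,330)),("top",T["p"],T["d"],(370,160,445,240))):
    x0,y0,x1,y1=b
    vv,uu=np.mgrid[y0:y1,x0:x1]
    P=np.array([onz(n,u,v,.006) for u,v in zip(uu.ravel(),vv.ravel())])
    hsv=cv2.cvtColor(I,cv2.COLOR_RGB2HSV)[y0:y1,x0:x1].reshape(-1,3)
    m=(hsv[:,2]>165)&(hsv[:,1]>80)
    k=cv2.morphologyEx(m.reshape(vv.shape).astype(np.uint8),cv2.MORPH_CLOSE,np.ones((5,5)))
    k=cv2.morphologyEx(k,cv2.MORPH_OPEN,np.ones((5,5))).ravel()>0
    print(n,P[k].mean(0),np.ptp(P[k],0),k.sum())
E
```

```text
(360, 600, 3) (288, 600, 3)
scene (371, 211) [0.4977 0.1489 0.0784]
scene (347, 270) [0.6411 0.0167 0.1662]
scene (425, 242) [0.5769 0.217  0.0546]
scene (424, 230) [0.6088 0.1617 0.1501]
scene (138, 291) [ 0.4729 -0.2774  0.0064]
top (182, 178) [0.4761 0.1513 0.0893]
top (149, 139) [0.5454 0.2144 0.0886]
top (146, 133) [0.5535 0.2182 0.0968]
top (233, 139) [0.5508 0.0657 0.0893]
top (232, 132) [0.5604 0.0672 0.0988]
top (409, 200) [ 0.4672 -0.2766  0.0054]
top (75, 185) [0.47   0.3603 0.0314]
top (297, 187) [ 0.4803 -0.0542  0.0304]
top (296, 100) [ 0.6016 -0.042   0.1518]
top (45, 60) [0.639  0.3615 0.183 ]Traceback (most recent call last):
  File "<stdin>", line 13, in <module>
  File "h.py", line 7, in onz
    o,d=ray(n,u,v); return o+d*(z-o[2])/d[2]
        ~~~^^^^^^^
  File "h.py", line 4, in ray
    c=get_calibration(n); R,t=np.array(c["R"]),np.array(c["t"])
ValueError: time passes only in moves, steps and waits
```

View pics/crop.png

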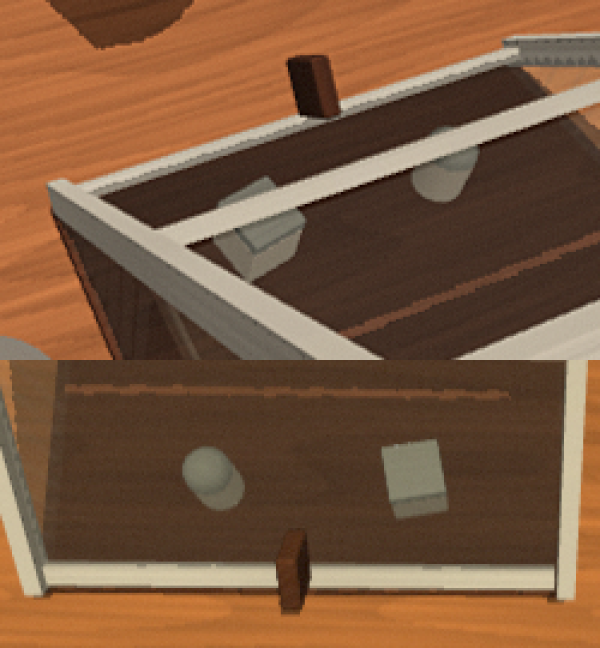

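```bash
sed -i 's/^def ray/C={n:{k:np.array(v) for k,v in get_calibration(n).items()} for n in ("scene","top")}\ndef ray/; s/c=get_calibration(n)/c=C[n]/' h.py
cat >> h.py <<'E'
def cloud(n,D):
    c=C[n]; v,u=np.mgrid[:420,:560]; X=np.stack([(u-c["cx"])/c["fx"]*D,(v-c["cy"])/c["fy"]*D,D],-1)
    return (X-c["t"])@c["R"]
np.set_printoptions(precision=4,suppress=True)
E
python3 - <<'E'
from h import *
S=np.load("scene0.npz");T=np.load("top0.npz")
W={"scene":cloud("scene",S["d"]),"top":cloud("top",T["d"])}
P=W["top"][100:170,90:285].reshape(-1,3); c=P.mean(0)
_,sv,V=np.linalg.svd(P-c); n=V[2]*np.sign(V[2][2]); print("pane normal",n,"d",n@c,"rms",sv[2]/len(P)**.5,"yaw",np.degrees(np.arctan2(-n[1],-n[0])))
y=np.cross([0,0,1],[-n[0],-n[1],0]);y/=np.linalg.norm(y);x=np.cross(y,n)
print("x",x,"y",y)
for nm in W:
    Q=W[nm]; h=Q@n-n@c
    box=(Q[...,0]>.40)&(Q[...,0]<.62)&(Q[...,1]>.05)&(Q[...,1]<.3)&(h>.012)&(h<.08)
    B=Q[box]; print(nm,"grip pts",len(B)); L=np.c_[B@x,B@y,B@n-n@c]; print(np.percentile(L,[2,10,50,90,98],axis=0))
    # mat
    I=S["p"] if nm=="scene" else T["p"]
    x0,y0,x1,y1=(95,250,185,330) if nm=="scene" else (370,160,445,240)
    sub=Q[y0:y1,x0:x1]; hsv=cv2.cvtColor(I,cv2.COLOR_RGB2HSV)[y0:y1,x0:x1]
    m=((sub[...,2]>.003)&(sub[...,2]<.012)).astype(np.uint8)
    m=cv2.morphologyEx(m,cv2.MORPH_OPEN,np.ones((3,3)))>0
    M=sub[m]; (cx,cy),r=cv2.minEnclosingCircle(M[:,:2].astype(np.float32)); print("mat",nm,M.mean(0),np.ptp(M,0),cx,cy,r)
print("shaker mid",tri((425.8,243.8),(149.8,140)),onz("scene",425.8,243.8,.0355),onz("top",149.8,140,.0355))
def s2(a,b):return 240+a/2.4,175+b/2.4
def t2(a,b):return 60+a/2.4,90+(b-360)/2.4
print("dome",tri(s2(456,133),t2(200,462)),"base",tri(s2(441,192),t2(226,492)))
print("tin top",onz("top",*t2(413,469),.058))
# rails: high-confidence ends
for p in((75,185),(297,187)): print(W["top"][p[1],p[0]])
E
```

```text
pane normal [-0.9937 -0.0272  0.1085] d -0.5423477355808157 rms 0.03106278855644765 yaw 1.5652088041228052
x [0.1085 0.003  0.9941] y [-0.0273  0.9996  0.    ]
scene grip pts 1732
[[0.0495 0.0419 0.0134]
 [0.0844 0.0641 0.0187]
 [0.1128 0.1373 0.0441]
 [0.1354 0.2513 0.0681]
 [0.1443 0.2799 0.0794]]
mat scene [ 0.4738 -0.2779  0.0054] [0.1211 0.1184 0.0063] 0.47083404660224915 -0.277818888425827 0.060907479375600815
top grip pts 6745
[[0.0481 0.041  0.0133]
 [0.0503 0.0612 0.0182]
 [0.1008 0.1636 0.0446]
 [0.1321 0.2622 0.0706]
 [0.1387 0.2814 0.0782]]
mat top [ 0.4663 -0.276   0.0051] [0.1164 0.1148 0.0068] 0.46900373697280884 -0.27603596448898315 0.06028836965560913
shaker mid (array([0.5655, 0.233 , 0.0266]), np.float64(0.004596463005550792)) [0.5706 0.2293 0.0355] [0.5613 0.2283 0.0355]
dome (array([0.5647, 0.2319, 0.0665]), np.float64(0.0005852301716784647)) base (array([ 0.5679,  0.2356, -0.0078]), np.float64(0.009101637298486016))
tin top [0.5684 0.0707 0.058 ]
[0.47   0.3603 0.0314]
[ 0.4803 -0.0542  0.0304]
```

```bash
cat > pane.py <<'E'
from h import *
def analyse(S,T):
    W={"scene":cloud("scene",S["d"]),"top":cloud("top",T["d"])}
    out={}
    for nm in W:
        Q=W[nm].reshape(-1,3); Q=Q[(Q[:,0]>.5)&(Q[:,0]<.75)&(Q[:,1]>-.03)&(Q[:,1]<.33)&(Q[:,2]>.04)&(Q[:,2]<.32)]
        a=np.array([1,0.03,-.459]); 
        for tol in(.015,.008,.004,.003):
            r=Q[:,2]-np.c_[Q[:,:2],np.ones(len(Q))]@a; k=abs(r)<tol
            a=np.linalg.lstsq(np.c_[Q[k][:,:2],np.ones(k.sum())],Q[k][:,2],rcond=None)[0]
        n=np.array([-a[0],-a[1],1]);l=np.linalg.norm(n);n/=l;d=a[2]/l
        y=np.cross([0,0,1],[-n[0],-n[1],0]);y/=np.linalg.norm(y);x=np.cross(y,n)
        print(nm,"plane",a,k.sum(),len(Q),"yaw",np.degrees(np.arctan2(a[1],a[0])),"slope",np.degrees(np.arccos(n[2])))
        A=W[nm]; h=A@n-d; I=(S if nm=="scene" else T)["p"]
        hsv=cv2.cvtColor(I,cv2.COLOR_RGB2HSV)
        box=(A[...,0]>.40)&(A[...,0]<.75)&(A[...,1]>.08)&(A[...,1]<.22)&(h>.018)&(h<.07)&(A[...,2]>.035)&(hsv[...,2]<110)
        B=A[box]; L=np.c_[B@x,B@y,B@n-d]; print("grip",len(L));print(np.percentile(L,[1,5,50,95,99],axis=0))
        lo,hi=np.percentile(L,[2,98],axis=0)
        g=(lo+hi)/2; g[2]=.034; print("grip est",g[0]*x+g[1]*y+(g[2]+d)*n)
        vv,uu=np.nonzero(box); print("px",uu.min(),uu.max(),vv.min(),vv.max())
E
python3 - <<'E'
from pane import *
analyse(np.load("scene0.npz"),np.load("top0.npz"))
E
```

```text
scene plane [ 0.9992  0.0255 -0.4622] 5110 22628 yaw 1.4637667791769713 slope 44.986770399885245
grip 310
[[0.373  0.1348 0.0184]
 [0.3768 0.1352 0.0197]
 [0.4064 0.1367 0.0348]
 [0.415  0.1481 0.0494]
 [0.4155 0.1492 0.0496]]
grip est [0.4827 0.1543 0.0722]
px 360 379 198 216
top plane [ 1.0035  0.0245 -0.4641] 16743 33101 yaw 1.3965330571698913 slope 45.10875515612766
grip 328
[[0.3695 0.1366 0.0189]
 [0.3726 0.1369 0.0218]
 [0.397  0.1425 0.0481]
 [0.412  0.1514 0.0511]
 [0.4127 0.1523 0.0522]]
grip est [0.4805 0.1561 0.07  ]
px 175 188 164 193
```

```bash
cat > mv.py <<'E'
from h import *
from scipy.spatial.transform import Rotation as Ro
Y=np.radians(1.43)
def ori(lean,yaw=Y,flip=1):   # lean from straight down, toward +x(case)
    f=np.array([np.cos(yaw),np.sin(yaw),0]); l=np.array([-np.sin(yaw),np.cos(yaw),0])
    x=np.sin(np.radians(lean))*f-np.cos(np.radians(lean))*np.array([0,0,1]); z=flip*l
    return Ro.from_matrix(np.c_[x,np.cross(z,x),z])
def state():
    s=read_state(); return np.array(s["tool_pos"]),Ro.from_rotvec(s["tcp_rot"]),s
def rows(p,R,p1,R1,n,dec=1):
    d=np.degrees((R.inv()*R1).as_rotvec())/n; d=np.round(d,dec); O=[]
    for i in range(n):
        o=np.round(R.inv().apply((p1-p)/(n-i))*100,dec); O.append(o.tolist()); p=p+R.apply(o/100); R=R*Ro.from_rotvec(np.radians(d))
    for i in range(0,n,5): print(O[i:i+5])
    print("rot",d.tolist(),"end",p,"err",np.degrees((R.inv()*R1).magnitude())); return p,R
E
python3 - <<'E'
from mv import *
p,R,s=state(); print(R.as_matrix())
for f in(1,-1): print(f,np.degrees((R.inv()*ori(45,flip=f)).as_rotvec()),ori(45,flip=f).as_matrix()[:,0])
f=min((1,-1),key=lambda f:(R.inv()*ori(45,flip=f)).magnitude());print(f)
p=np.array([.226,-.636,.209])
g=np.array([.4815,.155,.071]); Rg=ori(45,flip=f); a=Rg.apply([1,0,0])
m=np.array([.44,-.25,.24]); Rm=Ro.concatenate([R,Rg]); from scipy.spatial.transform import Slerp
Rm=Slerp([0,1],Rm)(.5)
p,R=rows(p,R,m,Rm,15); p,R=rows(p,R,g-.10*a,Rg,15)
E
```

```text
[[-0.0006  0.9425  0.3343]
 [ 0.002   0.3343 -0.9425]
 [-1.      0.0001 -0.0021]]
1 [-150.605   -62.4072  -10.0926] [ 0.7069  0.0176 -0.7071]
-1 [17.1091 -7.2181 44.6331] [ 0.7069  0.0176 -0.7071]
-1
[[-0.2, 2.2, -1.9], [-0.2, 2.2, -2.0], [-0.1, 2.2, -2.0], [-0.0, 2.1, -2.0], [-0.0, 2.1, -2.0]]
[[0.0, 2.1, -2.1], [0.1, 2.1, -2.1], [0.1, 2.1, -2.1], [0.2, 2.0, -2.1], [0.2, 2.0, -2.2]]
[[0.3, 2.0, -2.2], [0.3, 2.0, -2.2], [0.4, 1.9, -2.2], [0.4, 1.9, -2.2], [0.5, 1.8, -2.3]]
rot [0.6, -0.2, 1.5] end [ 0.4399 -0.2496  0.24  ] err 0.7713441848053049
[[0.7, 0.0, -2.7], [0.7, -0.0, -2.7], [0.6, -0.1, -2.7], [0.6, -0.1, -2.7], [0.6, -0.1, -2.7]]
[[0.6, -0.2, -2.7], [0.6, -0.2, -2.7], [0.5, -0.2, -2.7], [0.5, -0.3, -2.7], [0.5, -0.3, -2.7]]
[[0.5, -0.4, -2.7], [0.5, -0.4, -2.7], [0.4, -0.4, -2.7], [0.4, -0.5, -2.7], [0.4, -0.5, -2.7]]
rot [0.5, -0.3, 1.5] end [0.4104 0.153  0.1414] err 0.6701993960042691
```

>>> carry_out(offset=[[-0.2,2.2,-1.9],[-0.2,2.2,-2.0],[-0.1,2.2,-2.0],[0,2.1,-2.0],[0,2.1,-2.0]], delta_rot=[[0.6,-0.2,1.5],[0.6,-0.2,1.5],[0.6,-0.2,1.5],[0.6,-0.2,1.5],[0.6,-0.2,1.5]], fingers=1, newtons=60)

```text
time: 0.52
tool_pos: [0.297, -0.5067, 0.2178]
tcp_rot: [1.061, 1.239, -0.899]
wrist_force: [0.0, -0.4, -0.2]
width: 0.998
```

>>> carry_out(offset=[[0,2.1,-2.1],[0.1,2.1,-2.1],[0.1,2.1,-2.1],[0.2,2.0,-2.1],[0.2,2.0,-2.2]], delta_rot=[[0.6,-0.2,1.5],[0.6,-0.2,1.5],[0.6,-0.2,1.5],[0.6,-0.2,1.5],[0.6,-0.2,1.5]])

```text
time: 0.93
tool_pos: [0.3679, -0.3774, 0.2291]
tcp_rot: [1.159, 1.123, -0.843]
wrist_force: [0.5, 0.0, -0.1]
width: 1.001
```

>>> carry_out(offset=[[0.3,2.0,-2.2],[0.3,2.0,-2.2],[0.4,1.9,-2.2],[0.4,1.9,-2.2],[0.5,1.8,-2.3]], delta_rot=[[0.6,-0.2,1.5],[0.6,-0.2,1.5],[0.6,-0.2,1.5],[0.6,-0.2,1.5],[0.6,-0.2,1.5]])

```text
time: 1.35
tool_pos: [0.4398, -0.2484, 0.2387]
tcp_rot: [1.253, 1.004, -0.783]
wrist_force: [0.5, -0.0, -0.1]
width: 1.0
```

>>> carry_out(offset=[[0.7,0,-2.7],[0.7,0,-2.7],[0.6,-0.1,-2.7],[0.6,-0.1,-2.7],[0.6,-0.1,-2.7]], delta_rot=[[0.5,-0.3,1.5],[0.5,-0.3,1.5],[0.5,-0.3,1.5],[0.5,-0.3,1.5],[0.5,-0.3,1.5]])

```text
time: 1.77
tool_pos: [0.4287, -0.1141, 0.2047]
tcp_rot: [1.328, 0.879, -0.722]
wrist_force: [0.4, 1.3, -0.4]
width: 1.001
```

>>> carry_out(offset=[[0.6,-0.2,-2.7],[0.6,-0.2,-2.7],[0.5,-0.2,-2.7],[0.5,-0.3,-2.7],[0.5,-0.3,-2.7]], delta_rot=[[0.5,-0.3,1.5],[0.5,-0.3,1.5],[0.5,-0.3,1.5],[0.5,-0.3,1.5],[0.5,-0.3,1.5]])

```text
time: 2.18
tool_pos: [0.4297, 0.0152, 0.1864]
tcp_rot: [1.394, 0.76, -0.666]
wrist_force: [-0.0, -1.1, 0.2]
width: 0.998
```

>>> carry_out(offset=[[0.5,-0.4,-2.7],[0.5,-0.4,-2.7],[0.4,-0.4,-2.7],[0.4,-0.5,-2.7],[0.4,-0.5,-2.7]], delta_rot=[[0.5,-0.3,1.5],[0.5,-0.3,1.5],[0.5,-0.3,1.5],[0.5,-0.3,1.5],[0.5,-0.3,1.5]])

```text
time: 2.6
tool_pos: [0.4368, 0.111, 0.1764]
tcp_rot: [1.424, 0.694, -0.66]
wrist_force: [1.0, -0.5, -0.3]
width: 1.003
```

```bash
python3 - <<'E'
from mv import *
p,R,s=state(); print(s["q"],p)
Rg=ori(45,flip=-1); g=np.array([.4815,.155,.071]); a=Rg.apply([1,0,0]); print("rot left",np.degrees((R.inv()*Rg).as_rotvec()), "tool x",R.apply([1,0,0]))
rows(p,R,g-.09*a,Rg,5)
E
```

```text
[ 0.3949 -0.6315  2.5704 -0.4542  0.5903  2.2224] [0.4368 0.111  0.1764]
rot left [1.3608 0.6608 4.9777] tool x [ 0.6433  0.0035 -0.7656]
[[0.4, -0.8, -0.9], [0.4, -0.8, -0.9], [0.4, -0.8, -0.9], [0.3, -0.8, -0.8], [0.4, -0.9, -0.9]]
rot [0.3, 0.1, 1.0] end [0.4179 0.1539 0.1342] err 0.21372281759037698
```

```bash
python3 - <<'E'
from mv import *
p,R,s=state()
Rg=ori(36,flip=-1); g=np.array([.4815,.155,.071]); a=Rg.apply([1,0,0])
t=g+.019*a; print(t)
p,R=rows(p,R,t+[0,0,.07],Rg,5)
rows(p,R,t,Rg,5)
E
```

```text
[0.4927 0.1553 0.0556]
[[1.5, 0.2, -0.9], [1.5, 0.3, -0.9], [1.5, 0.3, -0.8], [1.5, 0.3, -0.9], [1.5, 0.3, -0.8]]
rot [0.3, 0.2, -0.8] end [0.4931 0.1552 0.1258] err 0.3059598115424796
[[1.1, -0.8, 0.0], [1.1, -0.8, 0.0], [1.1, -0.9, 0.0], [1.2, -0.8, 0.0], [1.1, -0.9, 0.0]]
rot [-0.0, -0.0, -0.0] end [0.492  0.1555 0.0558] err 0.3059598115424796
```

>>> carry_out(offset=[[1.5,0.2,-0.9],[1.5,0.3,-0.9],[1.5,0.3,-0.8],[1.5,0.3,-0.9],[1.5,0.3,-0.8]], delta_rot=[[0.3,0.2,-0.8],[0.3,0.2,-0.8],[0.3,0.2,-0.8],[0.3,0.2,-0.8],[0.3,0.2,-0.8]])

```text
time: 3.02
tool_pos: [0.4931, 0.1545, 0.1243]
tcp_rot: [1.435, 0.757, -0.717]
wrist_force: [0.9, -0.2, 0.2]
width: 1.0
```

```bash
python3 - <<'E'
from mv import *
p,R,s=state(); print(s["q"],p)
Rg=ori(36,flip=-1); g=np.array([.4815,.155,.071]); a=Rg.apply([1,0,0])
rows(p,R,g+.019*a,Rg,5)
I=[read_camera(n)[0] for n in("scene","top")]
a=cv2.resize(I[0][110:300,270:470],None,fx=2,fy=2,interpolation=3); b=cv2.resize(I[1][80:270,80:280],None,fx=2,fy=2,interpolation=3)
cv2.imwrite("pics/app.png",cv2.cvtColor(np.hstack([a,b]),cv2.COLOR_RGB2BGR))
E
```

```text
[ 0.4111 -0.3154  2.4714 -0.5235  0.4486  2.3713] [0.4931 0.1545 0.1243]
[[1.1, -0.8, -0.0], [1.1, -0.8, -0.0], [1.1, -0.8, -0.0], [1.1, -0.8, -0.0], [1.1, -0.9, -0.0]]
rot [-0.0, -0.0, 0.0] end [0.492  0.1548 0.0557] err 0.3277133905806971
```

View pics/app.png

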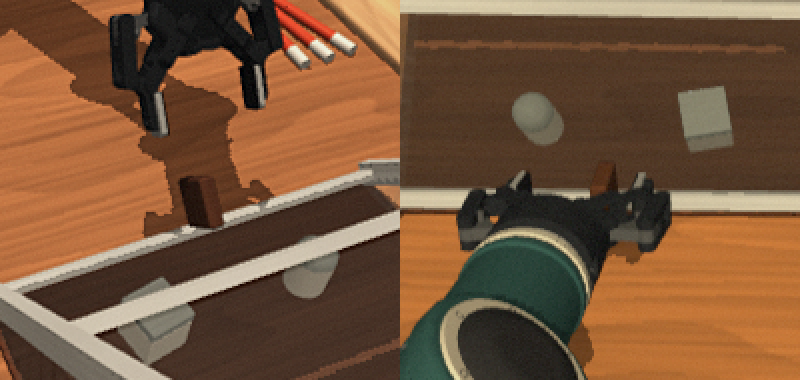

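```bash
python3 - <<'E'
from mv import *
p,R,s=state()
for X in(p,p-.0132*R.apply([1,0,0]),np.array([.4815,.155,.071]),np.array([.4815-.0125,.155,.071+.0125])):
    t=np.array(proj("top",X));q=np.array(proj("scene",X)); print((t-[80,80])*2+[400,0],(q-[270,110])*2)
E
```

```text
[594.0994 166.2671] [214.3008 162.205 ]
[591.0897 171.6884] [211.9867 147.4521]
[604.207  194.9557] [197.7868 193.1477]
[600.5168 205.2875] [193.5876 174.5513]
```

```bash
python3 - <<'E'
from mv import *
p,R,s=state(); print(s["time"],p,s["joint_vel"])
for sgn in(1,-1):
    X=p-.0132*R.apply([1,0,0])+sgn*.0425*R.apply([0,0,1])
    t=np.array(proj("top",X));q=np.array(proj("scene",X)); print(X,(t-[80,80])*2+[400,0],(q-[270,110])*2)
im,d=read_camera("scene"); im2,d2=read_camera("top")
W=cloud("scene",d); 
# dark/metal finger cloud near tool from both cameras in tool frame
for n,D in(("scene",d),("top",d2)):
    W=cloud(n,D).reshape(-1,3); L=R.inv().apply(W-p); k=(L[:,0]>-.08)&(L[:,0]<.03)&(abs(L[:,1])<.025)&(abs(L[:,2])<.075)&(W[:,2]>.09)
    L=L[k]
    for nm,m in(("z+",L[:,2]>.015),("z-",L[:,2]<-.015)):
        q=L[m]; tip=q[q[:,0]>np.percentile(q[:,0],99)-.02]; print(n,nm,len(q),"xmax",np.percentile(q[:,0],99),"tip rng",np.percentile(tip,[5,95],axis=0).ravel())
E
```

```text
3.1167 [0.4932 0.1542 0.1235] [-0.0042 -0.0626  0.0304  0.0101  0.0411 -0.0245]
[0.4865 0.1115 0.134 ] [642.8265 172.2496] [167.981  160.4543]
[0.4844 0.1965 0.1343] [539.1265 171.1248] [254.6555 134.845 ]
scene z+ 306 xmax -0.03604592240991137 tip rng [-0.0552 -0.0051  0.0437 -0.037   0.0114  0.0567]
scene z- 325 xmax -0.03579152927794248 tip rng [-0.0548 -0.009  -0.0538 -0.0367  0.0114 -0.0415]
top z+ 82 xmax -0.04109317180097037 tip rng [-0.0587 -0.0013  0.0436 -0.0416  0.0095  0.0562]
top z- 101 xmax -0.0363894903699567 tip rng [-0.0546 -0.0057 -0.0543 -0.0375  0.0094 -0.0423]
```

>>> carry_out(offset=[[0,0,0],[0,0,0],[0,0,0],[0,0,0],[0,0,0]], delta_rot=[[0,0,0],[0,0,0],[0,0,0],[0,0,0],[0,0,0]], fingers=-0.6)

```text
time: 3.63
tool_pos: [0.4931, 0.1537, 0.1259]
tcp_rot: [1.436, 0.754, -0.716]
wrist_force: [0.0, -0.6, 0.7]
width: 0.303
```

```bash
cat > tips.py <<'E'
from mv import *
p,R,s=state(); print(s["time"],p,s["width"])
for n in("scene","top"):
    im,D=read_camera(n); np.savez(f"{n}1.npz",p=im,d=D)
    W=cloud(n,D).reshape(-1,3); L=R.inv().apply(W-p); k=(L[:,0]>-.08)&(L[:,0]<.01)&(abs(L[:,1])<.02)&(abs(L[:,2])<.075)&(W[:,2]>.075)
    L=L[k]; h=np.histogram(L[:,0],bins=np.arange(-.08,.011,.005))[0]; print(n,h)
    for lo in np.arange(-.05,.01,.01):
        q=L[(L[:,0]>lo)&(L[:,0]<lo+.01)]
        if len(q)>5: print("  x",round(lo,3),np.percentile(q[:,1:],[5,50,95],axis=0).T.ravel())
E
python3 tips.py
```

```text
3.6333 [0.4931 0.1537 0.1259] 0.3025456398415164
scene [169 146 104  63  77  75  75  76  75  67  55  27   0   0   0   0   0   0]
  x -0.05 [-0.0064  0.0065  0.0114 -0.0237 -0.0113  0.0268]
  x -0.04 [-0.0074  0.007   0.0112 -0.0235  0.013   0.0264]
  x -0.03 [-0.0079  0.0059  0.0113 -0.0181 -0.012   0.0202]
top [121  83  39  17  30  22  29  34  32  27  20   8   0   0   0   0   0   0]
  x -0.05 [-0.0066  0.006   0.0098 -0.0202 -0.0092  0.022 ]
  x -0.04 [-0.0094  0.0057  0.0097 -0.0194 -0.0094  0.0217]
  x -0.03 [-0.0099  0.0057  0.0095 -0.0125 -0.0096  0.0152]
```

```bash
python3 - <<'E'
from mv import *
p,R,s=state(); 
Rg=ori(36,flip=-1); g=np.array([.4815,.156,.071]); a=Rg.apply([1,0,0]); p=np.array([.4931,.1537,.1250])
rows(p,R,g+.028*a,Rg,5)
E
```

```text
[[1.3, -0.8, -0.0], [1.3, -0.8, -0.1], [1.3, -0.8, -0.0], [1.3, -0.9, -0.1], [1.3, -0.8, -0.0]]
rot [-0.0, -0.0, 0.0] end [0.498  0.1562 0.0483] err 0.29244322469543416
```

>>> carry_out(offset=[[0,0,0],[0,0,0],[0,0,0],[0,0,0],[0,0,0]], delta_rot=[[0,0,0],[0,0,0],[0,0,0],[0,0,0],[0,0,0]], fingers=1)

```text
time: 4.15
tool_pos: [0.4931, 0.1538, 0.1252]
tcp_rot: [1.435, 0.755, -0.717]
wrist_force: [-0.5, -0.0, 0.7]
width: 0.897
```

>>> carry_out(offset=[[1.3,-0.8,0],[1.3,-0.8,-0.1],[1.3,-0.8,0],[1.3,-0.9,-0.1],[1.3,-0.8,0]], delta_rot=[[0,0,0],[0,0,0],[0,0,0],[0,0,0],[0,0,0]])

```text
time: 4.57
tool_pos: [0.4983, 0.1493, 0.0556]
tcp_rot: [1.433, 0.78, -0.717]
wrist_force: [-0.3, 0.1, 0.2]
width: 0.999
```

>>> carry_out(offset=[[0,0,0],[0,0,0],[0,0,0],[0,0,0],[0,0,0]], delta_rot=[[0,0,0],[0,0,0],[0,0,0],[0,0,0],[0,0,0]], fingers=-1, newtons=70)

```text
time: 4.98
tool_pos: [0.4998, 0.1522, 0.0584]
tcp_rot: [1.439, 0.779, -0.71]
wrist_force: [-25.6, 33.6, 10.5]
width: 0.304
```

>>> carry_out(offset=[[0,0,0],[0,0,0],[0,0,0],[0,0,0],[0,0,0]], delta_rot=[[0,0,0],[0,0,0],[0,0,0],[0,0,0],[0,0,0]])

```text
time: 5.4
tool_pos: [0.5005, 0.1576, 0.0601]
tcp_rot: [1.443, 0.784, -0.698]
wrist_force: [-17.5, 28.3, 7.0]
width: 0.17
```

```bash
python3 - <<'E'
from mv import *
p,R,s=state(); print(p,s["width"],s["wrist_force"],s["q"])
I=[read_camera(n)[0] for n in("scene","top")]
a=cv2.resize(I[0][130:280,300:450],None,fx=2.6,fy=2.6,interpolation=3); b=cv2.resize(I[1][100:250,100:250],None,fx=2.6,fy=2.6,interpolation=3)
cv2.imwrite("pics/grip.png",cv2.cvtColor(np.hstack([a,b]),cv2.COLOR_RGB2BGR))
up=np.array([.707,.0177,.707])
# lift: 5 rows small test then more
rows(p,R,p+.04*up,R,5); rows(p,R,p+.17*up,R,10)
E
```

```text
[0.5005 0.1576 0.0601] 0.1704070445633527 [-17.5335  28.2784   7.0428] [ 0.3766 -0.1747  2.5149 -0.7111  0.2612  2.5512]
[[-0.1, 0.8, -0.0], [-0.1, 0.8, -0.0], [-0.2, 0.8, -0.0], [-0.1, 0.8, -0.0], [-0.2, 0.7, -0.0]]
rot [0.0, 0.0, 0.0] end [0.5281 0.1581 0.0884] err 0.0
[[-0.3, 1.7, -0.0], [-0.3, 1.7, -0.0], [-0.3, 1.7, -0.0], [-0.3, 1.7, -0.0], [-0.3, 1.7, -0.0]]
[[-0.3, 1.7, -0.0], [-0.2, 1.6, -0.0], [-0.3, 1.7, -0.0], [-0.2, 1.6, -0.0], [-0.3, 1.7, -0.1]]
rot [0.0, 0.0, 0.0] end [0.6207 0.1609 0.1806] err 0.0
```

View pics/grip.png

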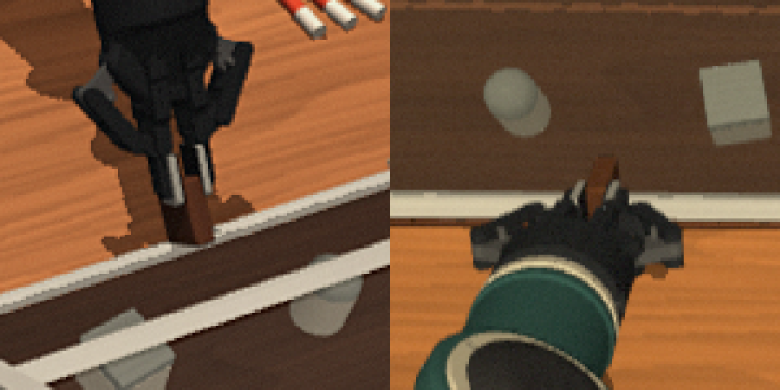

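>>> carry_out(offset=[[0,0.8,-0.1],[-0.1,0.8,-0.1],[-0.1,0.8,-0.1],[-0.2,0.8,-0.1],[-0.2,0.8,-0.1]], delta_rot=[[0,0,-1],[0,0,-1],[0,0,-1],[0,0,-1],[0,0,-1]])

```text
time: 5.92
tool_pos: [0.5251, 0.158, 0.083]
tcp_rot: [1.407, 0.851, -0.785]
wrist_force: [-24.6, 11.8, 8.8]
width: 0.166
```

```bash
python3 - <<'E'
from mv import *
p,R,s=state(); print(p,s["width"],s["wrist_force"],s["q"],np.degrees((R.inv()*ori(36,flip=-1)).as_rotvec()))
up=np.array([.707,.0177,.707])
rows(p,R,p+.08*up,R,5)
E
```

```text
[0.5251 0.158  0.083 ] 0.1658777807996602 [-24.5668  11.807    8.8239] [ 0.336  -0.1396  2.3843 -0.3348  0.4128  2.1483] [ 0.058  -1.2188  6.2139]
[[-0.4, 1.5, -0.0], [-0.4, 1.6, -0.0], [-0.4, 1.5, -0.0], [-0.4, 1.6, -0.0], [-0.5, 1.5, -0.0]]
rot [0.0, 0.0, 0.0] end [0.5815 0.1591 0.1395] err 0.0
```

>>> carry_out(offset=[[-0.5,1.5,-0.1],[-0.5,1.6,0],[-0.5,1.5,0],[-0.5,1.6,0],[-0.5,1.5,0]], delta_rot=[[0,0,0],[0,0,0],[0,0,0],[0,0,0],[0,0,0]])

```text
time: 6.33
tool_pos: [0.5803, 0.1594, 0.1387]
tcp_rot: [1.406, 0.852, -0.786]
wrist_force: [26.9, 18.3, -42.1]
width: 0.166
```

```bash
python3 - <<'E'
from mv import *
p,R,s=state(); print(p,s["width"],s["wrist_force"],s["q"])
up=np.array([.707,.0177,.707])
rows(p,R,p+.09*up,R,5)
E
```

```text
[0.5803 0.1594 0.1387] 0.16625232617153435 [ 26.9254  18.2696 -42.1012] [ 0.2961 -0.1122  2.2394 -0.2295  0.5183  2.005 ]
[[-0.5, 1.7, -0.0], [-0.5, 1.7, -0.0], [-0.5, 1.8, -0.0], [-0.4, 1.7, -0.0], [-0.5, 1.8, -0.0]]
rot [0.0, 0.0, 0.0] end [0.644  0.1607 0.2026] err 0.0
```

>>> carry_out(offset=[[-0.4,1.8,-0.1],[-0.4,1.8,0],[-0.4,1.8,0],[-0.4,1.7,0],[-0.4,1.7,0]], delta_rot=[[0,0,0],[0,0,0],[0,0,0],[0,0,0],[0,0,0]])

```text
time: 6.75
tool_pos: [0.644, 0.1611, 0.2021]
tcp_rot: [1.404, 0.854, -0.792]
wrist_force: [-22.1, 6.6, 5.2]
width: 0.167
```

```bash
python3 - <<'E'
from mv import *
p,R,s=state(); print(p,s["width"],s["wrist_force"],s["q"])
n=np.array([-.707,-.0177,.707]); f=np.array(s["wrist_force"]);print("normal",f@n,"slope",f@[.707,.0177,.707])
E
```

```text
[0.644  0.1611 0.2021] 0.16651483072365894 [-22.1371   6.6149   5.167 ] [ 0.262  -0.055   2.0577 -0.1639  0.6404  1.9078]
normal 19.186908015253714 slope -11.880721734737515
```

>>> carry_out(offset=[[-0.2,0.6,0],[-0.2,0.6,0],[-0.1,0.2,0],[0,0,0],[0,0,0]], delta_rot=[[0,0,0],[0,0,0],[0,0,0],[0,0,0],[0,0,0]])

```text
time: 7.17
tool_pos: [0.6553, 0.1614, 0.2134]
tcp_rot: [1.405, 0.851, -0.788]
wrist_force: [-6.6, 7.3, -4.8]
width: 0.169
```

>>> carry_out(offset=[[0,0,0],[0,0,0],[0,0,0],[0,0,0],[0,0,0]], delta_rot=[[0,0,0],[0,0,0],[0,0,0],[0,0,0],[0,0,0]], fingers=1)

```text
time: 7.58
tool_pos: [0.6592, 0.1595, 0.2176]
tcp_rot: [1.407, 0.843, -0.783]
wrist_force: [0.4, 0.2, -0.5]
width: 0.864
```

>>> carry_out(offset=[[0,0,0],[0,0,0],[0,0,0],[0,0,0],[0,0,0]], delta_rot=[[0,0,0],[0,0,0],[0,0,0],[0,0,0],[0,0,0]])

```text
time: 8.0
tool_pos: [0.6587, 0.1595, 0.2166]
tcp_rot: [1.407, 0.845, -0.784]
wrist_force: [-0.5, -0.0, 0.7]
width: 0.995
```

```bash
python3 - <<'E'
from mv import *
p,R,s=state(); print(p,s["width"],s["wrist_force"],s["q"])
# back off along -a 9cm then to in front of case, lean 20
p1,R1=rows(p,R,p-.10*R.apply([1,0,0])+np.array([-.02,0,0]),R,5)
E
```

```text
[0.6587 0.1595 0.2166] 0.995109801815001 [-0.5062 -0.0149  0.674 ] [ 0.2539 -0.0458  2.025  -0.1608  0.6524  1.8959]
[[-2.2, -0.3, -0.0], [-2.2, -0.4, -0.0], [-2.2, -0.3, -0.0], [-2.2, -0.4, -0.0], [-2.2, -0.3, -0.1]]
rot [0.0, 0.0, 0.0] end [0.5889 0.1569 0.3033] err 0.0
```

>>> carry_out(offset=[[-2.2,-0.3,0],[-2.2,-0.3,0],[-2.2,-0.3,0],[-2.2,-0.4,0],[-2.2,-0.4,0]], delta_rot=[[0,0,0],[0,0,0],[0,0,0],[0,0,0],[0,0,0]])

```text
time: 8.42
tool_pos: [0.5883, 0.1558, 0.304]
tcp_rot: [1.407, 0.845, -0.784]
wrist_force: [0.4, 0.1, 0.5]
width: 0.999
```

```bash
python3 - <<'E'
from mv import *
p,R,s=state(); print(p,s["width"],s["wrist_force"],s["q"])
for n in("scene","top"):
    im,D=read_camera(n); np.savez(f"{n}2.npz",p=im,d=D)
    cv2.imwrite(f"pics/{n}2.png",cv2.cvtColor(im,cv2.COLOR_RGB2BGR))
a=cv2.resize(np.load("scene2.npz")["p"][80:320,240:520],None,fx=2,fy=2,interpolation=3); b=np.load("top2.npz")["p"][0:320,20:320]
cv2.imwrite("pics/open.png",cv2.cvtColor(np.hstack([a[:,:480],cv2.resize(b,(450,480))])[:,:800],cv2.COLOR_RGB2BGR))
E
```

```text
[0.5883 0.1558 0.304 ] 0.9986533758048372 [0.4074 0.1328 0.4927] [ 0.287  -0.2464  2.0351 -0.1521  0.8455  1.898 ]
```

View pics/open.png

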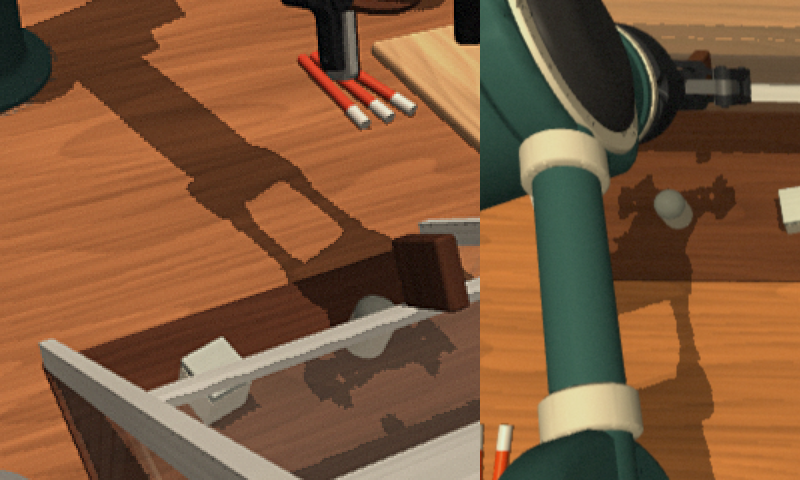

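```bash
python3 - <<'E'
from mv import *
for n in("top","scene"):
    d=np.load(f"{n}2.npz"); W=cloud(n,d["d"])
    if n=="scene": # grip & pane
        hs=d["p"].astype(int); k=(W[...,0]>.58)&(W[...,0]<.72)&(W[...,1]>.1)&(W[...,1]<.2)&(W[...,2]>.19)&(W[...,2]<.27)&(hs.max(-1)<110); B=W[k]; print("grip",len(B),np.percentile(B,[3,50,97],axis=0))
    for nm,c in(("shaker",(.563,.23)),("tin",(.567,.07))):
        k=(abs(W[...,0]-c[0])<.06)&(abs(W[...,1]-c[1])<.05)&(W[...,2]>.018)&(W[...,2]<.075); Q=W[k]
        print(n,nm,len(Q))
        if len(Q)<20: continue
        for lo in np.arange(.02,.075,.01):
            q=Q[(Q[:,2]>=lo)&(Q[:,2]<lo+.01)]
            if len(q)>8: print("  z",round(lo,2),len(q),"x",np.percentile(q[:,0],[3,97]),"y",np.percentile(q[:,1],[3,97]))
        if nm=="shaker":
            from scipy.optimize import least_squares
            q=Q[(Q[:,2]<.05)]
            if len(q)>30:
                r=least_squares(lambda c:np.hypot(q[:,0]-c[0],q[:,1]-c[1])-.019,c,loss="soft_l1",f_scale=.002); print("cyl",r.x,"ztop",np.percentile(Q[:,2],99))
E
```

```text
top shaker 444
  z 0.02 40 x [0.5468 0.5718] y [0.2135 0.2423]
  z 0.03 42 x [0.5469 0.57  ] y [0.2135 0.2438]
  z 0.04 48 x [0.5469 0.5747] y [0.2136 0.2401]
  z 0.05 227 x [0.5484 0.5805] y [0.2152 0.2476]
  z 0.06 77 x [0.5526 0.575 ] y [0.2199 0.2431]
cyl [0.5659 0.2325] ztop 0.06236174575733942
top tin 685
  z 0.02 39 x [0.5452 0.5529] y [0.0476 0.0858]
  z 0.03 37 x [0.5445 0.5532] y [0.0474 0.0872]
  z 0.04 33 x [0.5443 0.5526] y [0.0483 0.0862]
  z 0.05 568 x [0.5472 0.5916] y [0.0498 0.0933]
grip 1801 [[0.6221 0.1051 0.2028]
 [0.6578 0.1527 0.229 ]
 [0.7115 0.1675 0.2529]]
scene shaker 156
  z 0.04 11 x [0.5551 0.5633] y [0.213  0.2169]
  z 0.05 62 x [0.5509 0.5692] y [0.2134 0.2428]
  z 0.06 81 x [0.5556 0.5715] y [0.219  0.2413]
scene tin 339
  z 0.03 9 x [0.5558 0.5622] y [0.0449 0.0464]
  z 0.04 16 x [0.5559 0.5676] y [0.045  0.0477]
  z 0.05 313 x [0.5499 0.5723] y [0.0465 0.0895]
```

```bash
python3 - <<'E'
from mv import *
p,R,s=state()
Rg=ori(20,flip=-1); a=Rg.apply([1,0,0]); S=np.array([.565,.2315,.035])
p,R=rows(p,R,np.array([.515,.228,.21]),Rg,5)
p,R=rows(p,R,S-.07*a,Rg,5); print(S+.02*a,S+.037*a)
E
```

```text
[[1.0, -2.2, -1.5], [1.1, -2.2, -1.4], [1.1, -2.2, -1.5], [1.2, -2.1, -1.4], [1.3, -2.1, -1.5]]
rot [0.0, -0.2, -2.1] end [0.5155 0.2281 0.2099] err 0.20433411548752112
[[2.2, -0.3, -0.0], [2.2, -0.3, -0.1], [2.2, -0.2, -0.0], [2.3, -0.3, -0.1], [2.2, -0.2, -0.0]]
rot [0.0, -0.0, 0.0] end [0.5411 0.2308 0.1011] err 0.20433411548752112
[0.5718 0.2317 0.0162] [0.5777 0.2318 0.0002]
```

>>> carry_out(offset=[[1.0,-2.2,-1.5],[1.1,-2.2,-1.4],[1.1,-2.2,-1.5],[1.2,-2.1,-1.4],[1.3,-2.1,-1.5]], delta_rot=[[0,-0.2,-2.1],[0,-0.2,-2.1],[0,-0.2,-2.1],[0,-0.2,-2.1],[0,-0.2,-2.1]], fingers=0.6)

```text
time: 8.93
tool_pos: [0.5135, 0.2277, 0.2035]
tcp_rot: [1.332, 0.971, -0.936]
wrist_force: [-0.3, 0.9, -0.3]
width: 0.802
```

>>> carry_out(offset=[[2.2,-0.3,0],[2.2,-0.3,-0.1],[2.2,-0.2,0],[2.3,-0.3,-0.1],[2.2,-0.2,0]], delta_rot=[[0,0,0],[0,0,0],[0,0,0],[0,0,0],[0,0,0]])

```text
time: 9.35
tool_pos: [0.5387, 0.2298, 0.0938]
tcp_rot: [1.332, 0.971, -0.935]
wrist_force: [0.1, 0.3, -0.4]
width: 0.8
```

```bash
python3 - <<'E'
from mv import *
p,R,s=state(); print(p,s["width"],s["wrist_force"],s["q"])
Rg=ori(20,flip=-1); a=Rg.apply([1,0,0]); S=np.array([.565,.2315,.035])
rows(p,R,S+.022*a,Rg,5)
I=[]
for n in("scene","top"):
    im,D=read_camera(n); I.append(im)
    W=cloud(n,D).reshape(-1,3); L=R.inv().apply(W-p); k=(L[:,0]>-.09)&(L[:,0]<.01)&(abs(L[:,1])<.02)&(abs(L[:,2])<.065)&(W[:,2]>.075)
    L=L[k]; print(n,len(L))
    for lo in np.arange(-.06,.01,.01):
        q=L[(L[:,0]>lo)&(L[:,0]<lo+.01)]
        if len(q)>5: print("  x",round(lo,3),len(q),np.percentile(q[:,1:],[5,50,95],axis=0).T.ravel())
a=cv2.resize(I[0][150:300,330:500],None,fx=2.35,fy=2.35,interpolation=3); b=cv2.resize(I[1][60:210,70:240],None,fx=2.35,fy=2.35,interpolation=3)
cv2.imwrite("pics/pre.png",cv2.cvtColor(np.hstack([a,b]),cv2.COLOR_RGB2BGR))
E
```

```text
[0.5387 0.2298 0.0938] 0.8004963504207562 [ 0.0618  0.3189 -0.3593] [ 0.4479  0.0119  2.1585 -0.2234  0.6721  2.1442]
[[1.7, 0.1, -0.0], [1.7, 0.1, -0.0], [1.7, 0.1, -0.0], [1.8, 0.1, -0.1], [1.7, 0.1, -0.0]]
rot [0.0, 0.0, 0.1] end [0.5724 0.2315 0.0145] err 0.23849258098268758
scene 1017
  x -0.06 153 [-0.0085  0.0065  0.0115 -0.0397  0.0345  0.0483]
  x -0.05 146 [-0.0077  0.0063  0.0117 -0.0453 -0.0331  0.0481]
  x -0.04 102 [-0.0087  0.0058  0.011  -0.0381 -0.0333  0.047 ]
  x -0.03 7 [-0.0072  0.0007  0.0063 -0.0351 -0.0337  0.0407]
top 53
```

View pics/pre.png

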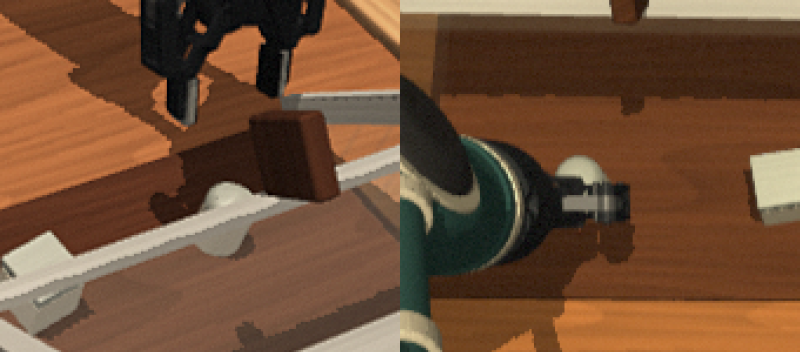

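>>> carry_out(offset=[[1.7,0.1,0],[1.7,0.1,0],[1.7,0.1,0],[1.7,0.1,0],[1.5,0.1,0]], delta_rot=[[0,0,0],[0,0,0],[0,0,0],[0,0,0],[0,0,0]])

```text
time: 9.87
tool_pos: [0.5723, 0.2307, 0.0199]
tcp_rot: [1.334, 0.969, -0.933]
wrist_force: [-0.3, -0.2, -0.3]
width: 0.798
```

>>> carry_out(offset=[[0,0,0],[0.2,0,0],[0.1,0,0],[0,0,0],[0,0,0]], delta_rot=[[0,0,0],[0,0,0],[0,0,0],[0,0,0],[0,0,0]])

```text
time: 10.28
tool_pos: [0.5731, 0.2309, 0.0183]
tcp_rot: [1.334, 0.969, -0.932]
wrist_force: [0.7, -0.1, -0.1]
width: 0.801
```

>>> carry_out(offset=[[0.2,0,0],[0.2,0,0],[0.1,0,0],[0,0,0],[0,0,0]], delta_rot=[[0,0,0],[0,0,0],[0,0,0],[0,0,0],[0,0,0]])

```text
time: 10.7
tool_pos: [0.574, 0.2305, 0.0121]
tcp_rot: [1.333, 0.97, -0.934]
wrist_force: [0.4, -0.4, 0.1]
width: 0.799
```

>>> carry_out(offset=[[0.2,0,0],[0.2,0,0],[0,0,0],[0,0,0],[0,0,0]], delta_rot=[[0,0,0],[0,0,0],[0,0,0],[0,0,0],[0,0,0]])

```text
time: 11.12
tool_pos: [0.5755, 0.2306, 0.0084]
tcp_rot: [1.333, 0.97, -0.934]
wrist_force: [0.3, 0.7, 0.4]
width: 0.802
```

>>> carry_out(offset=[[0.2,0,0],[0.2,0,0],[0,0,0],[0,0,0],[0,0,0]], delta_rot=[[0,0,0],[0,0,0],[0,0,0],[0,0,0],[0,0,0]])

```text
time: 11.53
tool_pos: [0.5768, 0.2306, 0.0047]
tcp_rot: [1.333, 0.97, -0.934]
wrist_force: [-0.5, 0.2, -0.1]
width: 0.797
```

>>> carry_out(offset=[[0,0,0],[0,0,0],[0,0,0],[0,0,0],[0,0,0]], delta_rot=[[0,0,0],[0,0,0],[0,0,0],[0,0,0],[0,0,0]], fingers=-1, newtons=40)

```text
time: 11.95
tool_pos: [0.5771, 0.2309, 0.005]
tcp_rot: [1.334, 0.969, -0.933]
wrist_force: [-0.4, 1.3, 0.5]
width: 0.426
```

>>> carry_out(offset=[[0,0,0],[0,0,0],[0,0,0],[0,0,0],[0,0,0]], delta_rot=[[0,0,0],[0,0,0],[0,0,0],[0,0,0],[0,0,0]])

```text
time: 12.37
tool_pos: [0.5771, 0.2309, 0.005]
tcp_rot: [1.334, 0.969, -0.933]
wrist_force: [-0.8, 0.8, 1.6]
width: 0.423
```

```bash
python3 - <<'E'
from mv import *
p,R,s=state(); print(p,s["width"],s["wrist_force"],s["q"])
rows(p,R,p+[0,0,.03],R,5)
rows(p,R,p+[-.09,-.02,.12],R,5)
im,D=read_camera("scene"); np.savez("scene3.npz",p=im,d=D)
W=cloud("scene",D); k=(abs(W[...,0]-.565)<.05)&(abs(W[...,1]-.23)<.02)&(W[...,2]>.04)&(W[...,2]<.08)
cv2.imwrite("pics/held.png",cv2.cvtColor(cv2.resize(im[180:280,360:500],None,fx=4,fy=4,interpolation=3),cv2.COLOR_RGB2BGR))
E
```

```text
[0.5771 0.2309 0.005 ] 0.422791465147785 [-0.7854  0.7949  1.6244] [ 0.4172  0.2061  2.1441 -0.277   0.4901  2.1849]
[[-0.6, 0.2, 0.0], [-0.6, 0.2, 0.0], [-0.5, 0.2, 0.0], [-0.6, 0.2, 0.0], [-0.5, 0.2, 0.0]]
rot [0.0, 0.0, 0.0] end [0.5771 0.2309 0.0348] err 7.111936473907614e-15
[[-2.9, -0.9, 0.4], [-2.9, -0.9, 0.3], [-2.8, -0.9, 0.4], [-2.9, -0.9, 0.3], [-2.8, -0.9, 0.4]]
rot [0.0, 0.0, 0.0] end [0.4873 0.2106 0.1247] err 7.111936473907614e-15
```

View pics/held.png

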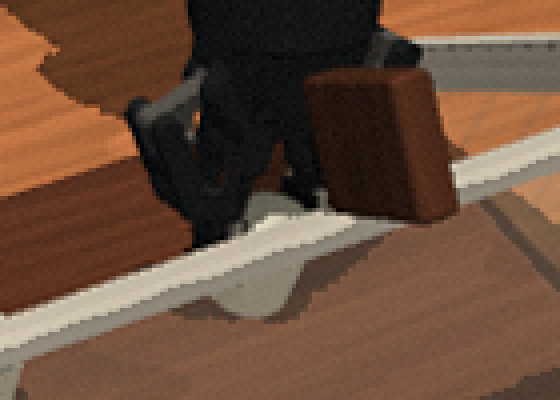

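>>> carry_out(offset=[[-0.6,0.2,0],[-0.6,0.2,0],[-0.6,0.2,0],[-0.6,0.2,0],[-0.6,0.2,0]], delta_rot=[[0,0,0],[0,0,0],[0,0,0],[0,0,0],[0,0,0]])

```text
time: 12.83
tool_pos: [0.5762, 0.2306, 0.0371]
tcp_rot: [1.333, 0.969, -0.934]
wrist_force: [0.9, -0.5, -1.7]
width: 0.423
```

>>> carry_out(offset=[[-2.5,-1.2,0.4],[-2.5,-1.2,0.4],[-2.5,-1.2,0.4],[-2.5,-1.2,0.4],[-2.5,-1.2,0.4]], delta_rot=[[0,0,0],[0,0,0],[0,0,0],[0,0,0],[0,0,0]])

```text
time: 13.25
tool_pos: [0.4773, 0.2077, 0.1353]
tcp_rot: [1.333, 0.97, -0.934]
wrist_force: [-0.2, 0.9, -1.4]
width: 0.424
```

```bash
python3 - <<'E'
from mv import *
p,R,s=state(); print(p,s["width"],s["wrist_force"],s["q"])
M=np.array([.470,-.277]); off=np.array([.5768-.565,.2309-.2315])
t=np.r_[M+off,.13]; print(t)
p,R=rows(p,R,t+[-.02,.25,.03],R,10)
p,R=rows(p,R,t,R,10)
for n in("scene","top"):
    im,D=read_camera(n); np.savez(f"{n}4.npz",p=im,d=D)
a=np.load("scene4.npz")["p"][100:320,230:500]; b=np.load("top4.npz")["p"][60:280,60:330]
cv2.imwrite("pics/carry.png",cv2.cvtColor(cv2.resize(np.hstack([a,b]),None,fx=1.48,fy=1.48,interpolation=3),cv2.COLOR_RGB2BGR))
E
```

```text
[0.4773 0.2077 0.1353] 0.42429972053812554 [-0.2295  0.8731 -1.3567] [ 0.4647 -0.1745  2.2433 -0.2066  0.7732  2.1338]
[ 0.4818 -0.2776  0.13  ]
[[-0.3, -0.1, 2.3], [-0.3, -0.1, 2.4], [-0.3, -0.1, 2.3], [-0.3, -0.1, 2.4], [-0.3, -0.1, 2.3]]
[[-0.3, -0.2, 2.4], [-0.3, -0.1, 2.3], [-0.3, -0.2, 2.4], [-0.3, -0.1, 2.3], [-0.3, -0.2, 2.4]]
rot [0.0, 0.0, 0.0] end [ 0.4616 -0.0277  0.1597] err 0.0
[[0.3, 0.0, 2.5], [0.3, 0.0, 2.5], [0.3, 0.0, 2.5], [0.3, 0.0, 2.5], [0.3, 0.0, 2.5]]
[[0.4, 0.0, 2.5], [0.3, 0.1, 2.5], [0.4, 0.0, 2.5], [0.3, 0.1, 2.5], [0.4, 0.0, 2.5]]
rot [0.0, 0.0, 0.0] end [ 0.4814 -0.2773  0.1298] err 0.0
```

View pics/carry.png

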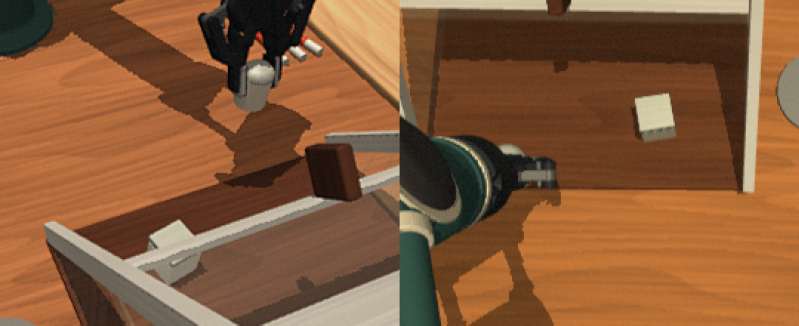

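>>> carry_out(offset=[[-0.3,-0.1,2.3],[-0.3,-0.1,2.4],[-0.3,-0.1,2.3],[-0.3,-0.1,2.4],[-0.3,-0.1,2.3]], delta_rot=[[0,0,0],[0,0,0],[0,0,0],[0,0,0],[0,0,0]])

```text
time: 13.77
tool_pos: [0.4718, 0.09, 0.1467]
tcp_rot: [1.333, 0.97, -0.934]
wrist_force: [0.2, -1.0, -1.9]
width: 0.421
```

>>> carry_out(offset=[[-0.3,-0.2,2.4],[-0.3,-0.1,2.3],[-0.3,-0.2,2.4],[-0.3,-0.1,2.3],[-0.3,-0.2,2.4]], delta_rot=[[0,0,0],[0,0,0],[0,0,0],[0,0,0],[0,0,0]])

```text
time: 14.18
tool_pos: [0.4626, -0.0285, 0.1586]
tcp_rot: [1.333, 0.969, -0.934]
wrist_force: [0.3, 0.1, -1.6]
width: 0.426
```

>>> carry_out(offset=[[0.3,0,2.5],[0.3,0,2.5],[0.3,0,2.5],[0.3,0,2.5],[0.3,0,2.5]], delta_rot=[[0,0,0],[0,0,0],[0,0,0],[0,0,0],[0,0,0]])

```text
time: 14.6
tool_pos: [0.4711, -0.1538, 0.1444]
tcp_rot: [1.333, 0.969, -0.934]
wrist_force: [0.5, 0.4, -1.7]
width: 0.419
```

>>> carry_out(offset=[[0.4,0,2.5],[0.3,0.1,2.5],[0.4,0,2.5],[0.3,0.1,2.5],[0.4,0,2.5]], delta_rot=[[0,0,0],[0,0,0],[0,0,0],[0,0,0],[0,0,0]])

```text
time: 15.02
tool_pos: [0.4825, -0.2788, 0.1282]
tcp_rot: [1.333, 0.969, -0.935]
wrist_force: [0.4, 0.4, -1.8]
width: 0.419
```

```bash
python3 - <<'E'
from mv import *
p,R,s=state(); print(p,s["width"],s["wrist_force"],s["q"])
M=np.array([.470,-.277]); off=np.array([.5768-.565,.2309-.2315]); print("tilt change",np.degrees((R.inv()*ori(20,flip=-1)).as_rotvec()))
rows(p,R,np.r_[M+off,.025],R,5)
I=[]
for n in("scene","top"):
    im,D=read_camera(n); I.append(im); np.savez(f"{n}5.npz",p=im,d=D)
    W=cloud(n,D); k=(abs(W[...,0]-.47)<.04)&(abs(W[...,1]+.277)<.035)&(W[...,2]>.10)&(W[...,2]<.20)
    hsv=cv2.cvtColor(im,cv2.COLOR_RGB2HSV); k&=(hsv[...,1]<70)&(hsv[...,2]>110); Q=W[k]; print(n,len(Q))
    if len(Q)>10: print(np.percentile(Q,[2,50,98],axis=0))
a=I[0][170:330,60:240]; b=I[1][100:260,330:510]
cv2.imwrite("pics/over.png",cv2.cvtColor(cv2.resize(np.hstack([a,b]),None,fx=2.2,fy=2.2,interpolation=3),cv2.COLOR_RGB2BGR))
E
```

```text
[ 0.4825 -0.2788  0.1282] 0.4193784585311703 [ 0.3513  0.362  -1.8038] [-0.7197 -0.0662  2.1627  0.3153  0.814   0.6324]
tilt change [0.1767 0.0902 0.4637]
[[1.9, -0.7, -0.0], [2.0, -0.7, -0.0], [1.9, -0.7, -0.0], [2.0, -0.7, -0.1], [1.9, -0.7, -0.0]]
rot [0.0, 0.0, 0.0] end [ 0.482  -0.2781  0.0251] err 0.0
scene 528
[[ 0.4727 -0.3023  0.1359]
 [ 0.4864 -0.2819  0.1783]
 [ 0.4921 -0.2662  0.186 ]]
top 102
[[ 0.477  -0.2925  0.1637]
 [ 0.4821 -0.278   0.1821]
 [ 0.4884 -0.2593  0.1854]]
```

View pics/over.png

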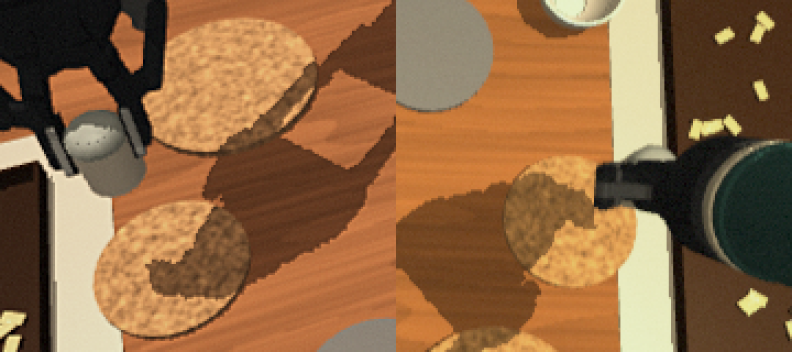

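>>> carry_out(offset=[[1.9,-0.7,0],[2.0,-0.7,0],[1.9,-0.7,0],[2.0,-0.7,-0.1],[1.9,-0.7,0]], delta_rot=[[0,0,0],[0,0,0],[0,0,0],[0,0,0],[0,0,0]])

```text
time: 15.53
tool_pos: [0.4817, -0.2757, 0.0243]
tcp_rot: [1.333, 0.97, -0.934]
wrist_force: [-0.4, -0.1, -1.2]
width: 0.423
```

>>> carry_out(offset=[[0.7,-0.2,0],[0.6,-0.2,0],[0.3,-0.1,0],[0,0,0],[0,0,0]], delta_rot=[[0,0,0],[0,0,0],[0,0,0],[0,0,0],[0,0,0]])

```text
time: 15.95
tool_pos: [0.4835, -0.2768, 0.0098]
tcp_rot: [1.333, 0.968, -0.933]
wrist_force: [0.7, -1.1, -2.1]
width: 0.423
```

>>> carry_out(offset=[[0.2,-0.1,0],[0.2,-0.1,0],[0,0,0],[0,0,0],[0,0,0]], delta_rot=[[0,0,0],[0,0,0],[0,0,0],[0,0,0],[0,0,0]])

```text
time: 16.37
tool_pos: [0.4822, -0.2763, 0.0045]
tcp_rot: [1.333, 0.969, -0.934]
wrist_force: [-0.1, 1.1, -1.1]
width: 0.422
```

>>> carry_out(offset=[[0.1,0,0],[0,0,0],[0,0,0],[0,0,0],[0,0,0]], delta_rot=[[0,0,0],[0,0,0],[0,0,0],[0,0,0],[0,0,0]])

```text
time: 16.78
tool_pos: [0.4825, -0.2762, 0.0034]
tcp_rot: [1.333, 0.97, -0.934]
wrist_force: [-0.2, -0.7, -2.0]
width: 0.425
```

One more millimetre steps until contact shows in the force.

>>> carry_out(offset=[[0.1,0,0],[0,0,0],[0,0,0],[0,0,0],[0,0,0]], delta_rot=[[0,0,0],[0,0,0],[0,0,0],[0,0,0],[0,0,0]])

```text
time: 17.2
tool_pos: [0.4831, -0.2763, 0.003]
tcp_rot: [1.333, 0.969, -0.934]
wrist_force: [-2.8, 1.2, 4.8]
width: 0.421
```

>>> carry_out(offset=[[0.1,0,0],[0,0,0],[0,0,0],[0,0,0],[0,0,0]], delta_rot=[[0,0,0],[0,0,0],[0,0,0],[0,0,0],[0,0,0]])

```text
time: 17.62
tool_pos: [0.4835, -0.2762, 0.003]
tcp_rot: [1.333, 0.969, -0.933]
wrist_force: [-8.4, 4.2, 14.0]
width: 0.424
```

>>> carry_out(offset=[[-0.1,0,0],[0,0,0],[0,0,0],[0,0,0],[0,0,0]], delta_rot=[[0,0,0],[0,0,0],[0,0,0],[0,0,0],[0,0,0]])

```text
time: 18.03
tool_pos: [0.4831, -0.2765, 0.003]
tcp_rot: [1.333, 0.969, -0.934]
wrist_force: [-3.6, 0.5, 6.6]
width: 0.426
```

>>> carry_out(offset=[[0,0,0],[0,0,0],[0,0,0],[0,0,0],[0,0,0]], delta_rot=[[0,0,0],[0,0,0],[0,0,0],[0,0,0],[0,0,0]], fingers=0.7)

```text
time: 18.45
tool_pos: [0.4827, -0.2761, 0.0022]
tcp_rot: [1.333, 0.97, -0.934]
wrist_force: [0.2, 0.1, 0.9]
width: 0.852
```

>>> carry_out(offset=[[-0.5,0,0],[-1.5,0,0],[-2.5,0,0],[-2.5,0,0],[-2.5,0,0]], delta_rot=[[0,0,0],[0,0,0],[0,0,0],[0,0,0],[0,0,0]])

```text
time: 18.87
tool_pos: [0.4502, -0.2766, 0.0928]
tcp_rot: [1.333, 0.97, -0.934]
wrist_force: [0.8, 0.8, 0.1]
width: 0.854
```

>>> carry_out(offset=[[-2,0,0],[-2,0,0],[-2,0,1],[-2,0,2],[0,0,2]], delta_rot=[[0,0,0],[0,0,0],[0,0,0],[0,0,0],[0,0,0]])

```text
time: 19.28
tool_pos: [0.4267, -0.3297, 0.1728]
tcp_rot: [1.33, 0.962, -0.932]
wrist_force: [1.5, -0.3, -0.3]
width: 0.855
```

```bash
python3 - <<'E'
from mv import *
p,R,s=state(); print(s["time"],p,s["wrist_force"],s["width"])
I=[]
for n in("scene","top"):
    im,D=read_camera(n); I.append(im); W=cloud(n,D); L=R.inv()
    k=(abs(W[...,0]-.47)<.06)&(abs(W[...,1]+.277)<.06)&(W[...,2]>.012)&(W[...,2]<.07); Q=W[k]; print(n,len(Q))
    for lo in(.012,.022,.032,.042,.052,.06):
        q=Q[(Q[:,2]>lo)&(Q[:,2]<lo+.01)]
        if len(q)>5: print(lo,len(q),np.percentile(q[:,:2],[2,98],axis=0).ravel())
    k=(W[...,0]>.60)&(W[...,0]<.70)&(W[...,1]>.13)&(W[...,1]<.18)&(W[...,2]>.17)&(W[...,2]<.3)&(im.max(-1)<110); B=W[k]; print("grip",len(B),np.percentile(B,[3,50,97],axis=0) if len(B) else "")
    k=(abs(W[...,0]-.568)<.04)&(abs(W[...,1]-.07)<.04)&(W[...,2]>.053)&(W[...,2]<.064); print("tin",W[k].mean(0))
a=I[0][60:340,60:500]; b=I[1][100:260,330:510]
cv2.imwrite("pics/end.png",cv2.cvtColor(np.hstack([a,cv2.resize(b,(315,280))]),cv2.COLOR_RGB2BGR))
E
```

```text
19.2833 [ 0.4267 -0.3297  0.1728] [ 1.48   -0.2902 -0.3437] 0.8552555576187415
scene 682
0.012 83 [ 0.4713 -0.2915  0.4923 -0.2582]
0.022 77 [ 0.4711 -0.2913  0.4924 -0.2579]
0.032 85 [ 0.4732 -0.2917  0.4919 -0.2579]
0.042 104 [ 0.4691 -0.2932  0.4924 -0.2581]
0.052 333 [ 0.4602 -0.2917  0.4905 -0.2605]
0.06 33 [ 0.4665 -0.2834  0.4836 -0.2666]
grip 1293 [[0.6208 0.1512 0.2013]
 [0.6493 0.1532 0.2279]
 [0.6822 0.1668 0.2508]]
tin [0.5619 0.0685 0.0571]
top 446
0.012 32 [ 0.4528 -0.2789  0.4802 -0.2568]
0.022 39 [ 0.4525 -0.2787  0.4844 -0.2571]
0.032 42 [ 0.4526 -0.2799  0.4801 -0.2566]
0.042 60 [ 0.4527 -0.2907  0.4872 -0.257 ]
0.052 271 [ 0.4555 -0.2907  0.4873 -0.2597]
0.06 21 [ 0.4638 -0.2843  0.48   -0.2649]
grip 838 [[0.6133 0.1321 0.1956]
 [0.6447 0.1535 0.225 ]
 [0.6704 0.1674 0.25  ]]
tin [0.5695 0.0713 0.0562]
```

View pics/end.png

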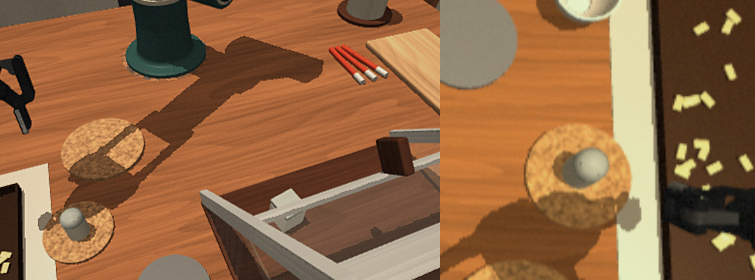

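```bash
python3 -c "
from workcell import *
print(finish_job())"
```

```text
the job is handed in; nothing more can be done
None
```

I slid the sash up by its grip and let go. I then took the salt shaker out through the front, stood it on the smaller cork mat, backed the gripper off and handed the job in at about 19.4 s. No verdict was reported.

**Last checks**, from both cameras after release:
- **Shaker:** it stands upright at about (0.472, -0.276), roughly 3 mm from the mat centre.
- **Sash:** it stayed up by itself, with the grip at about 0.225 m.
- **Tin:** it was not touched; its measured centre moved by only a few mm, which is within measuring error.
- **Gripper:** it was clear of everything, with only noise on the wrist force.

**What disagreed:**
- **Finger tips:** both cameras saw them about 20 mm farther back than the stated TCP. I went by the images, and both grasps held.
- **Last joint:** at the sash grasp it read 2.551 rad against its 2.55 limit, before I moved it away. That could count as passing a joint's range.
- **Sash lift:** the wrist force came to about 50 N at its highest reading, well under 120 N.

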